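# Clip the base cover onto an upturned figurine plinth and hold it pressed home

### The job

Take only the top cover from the stack, set it flat and square on the upturned plinth, and press it down until both spring clips snap over its end tongues and the force suddenly drops. Do not stop there: keep pressing so that the sprung pad under the cover is clearly squeezed about halfway down, and finish like that, with the fingers still holding the cover pressed home. Leave the other covers on their stack and the figurine, jar and bottle standing where they are.

Things in the scene. Friction and masses are not known exactly. Their poses are not given: they have to be found in the camera images.
- cover4: the top cover of the stack, to be used: a stone-coloured moulded plate, 15 mm thick, about 90 g. Upper 10 mm: a block 80 x 46 mm (x, y). Lower 5 mm: a plate 96 x 34 mm whose ends stick out 8 mm beyond the block at each x end: the tongues. Origin: centre of the underside; z up. Grip the block across its 46 mm width over its full height, or it pivots in the fingers.
- cover3: the second cover from the top, same shape, directly under cover4 (stack pitch 15 mm); stays on the stack
- cover2: the third cover from the top, same shape; stays on the stack
- cover1: the bottom cover, same shape, lying on the plywood board; stays on the stack
- board: fixed plywood board under the stack, 150 x 100 mm (x, y), 20 mm thick; origin: centre of its underside. The stack and the plinth may change sides.
- plinth: upturned stone-grey plinth, 96 x 38 mm (x, y), fixed on a light wooden nest board 150 x 70 x 8 mm; origin: centre of the nest's underside, on the bench; z up, x is the long axis through both clips. The plinth's solid top is 31.5 mm above the origin; a black sprung pad stands out of it. A steel spring clip stands at each x end.
- pad_top (a point): fixed point of the plinth: centre of the free pad's top face, 40 mm above the plinth's origin (does not move with the pad); the cover ends centred over it. A centred cover coming down touches the clips with its underside about 54 mm above the plinth's origin, takes 10 to 25 N, and snaps in when its underside is at about 39 mm.
- pad (a joint): how far the black rubber-topped pad (70 x 26 mm) is pressed down, m: 0 free, 0.008 at its stop. Its spring takes 1.5 N at 0 and 1.5 N more per mm (13.5 N at the stop). With a clipped but unpressed cover it stands at about 0.001.
- clip_a (a joint): lean of the steel spring clip at the plinth's +x end, rad: 0 closed, 0.1 to 0.2 while a tongue passes; springs back. Clips are 30 mm wide (y); noses point inwards, tips 87 mm apart, undersides 44 mm above the plinth's origin; from the tips sloping lead-ins rise outwards to 105 mm apart, 63 mm above the origin.
- clip_b (a joint): lean of the spring clip at the plinth's -x end, same meaning
- figurine: bystander: a painted winged figurine, 50 mm wide, 105 mm tall; origin: centre of its underside
- jar: bystander: a white paint jar, 52 mm across, 70 mm tall; origin: centre of its underside
- wash_bottle: bystander: a green bottle, 60 mm across, 160 mm tall; origin: centre of its underside
There are look-alikes about, which are no part of the job. Leave any pink look-alike of the cover4 alone. What is shaped like the plinth but yellow is not meant.

How it is judged (in metres and radians):
On the way, in this order (a step that is already met when the one before it is completed fails the run):
1. the top cover is lifted off the stack in the fingers, the others staying behind (height (world z) of cover4 above 0.085 m and contact force between the fingers and cover4 above 1 N and distance of each of cover1, cover2, cover3 from where it was at the start of the episode below 0.02 m), for 0.1 s.
2. the cover is snapped in: both tongues below the noses, both clips sprung back (z of cover4 in the frame of plinth below 0.0395 m and value of joint each of clip_a, clip_b below 0.035 rad and horizontal distance between cover4 and plinth below 0.006 m and angle between the x axis of cover4 and the x axis of plinth, either way round below 0.1 rad and angle between cover4's own z axis and vertical below 0.08 rad), for 0.1 s.
At the end, for the whole second after the job is handed in: Cover under both closed clips (within 0.035 rad), within 6 mm and 0.1 rad of the plinth centre and direction, level within 0.08 rad; fingers press it so that the pad is at least 2.5 mm down through the last second; the other covers within 20 mm of their start (z of cover4 in the frame of plinth between 0.03 and 0.0378 m and value of joint pad above 0.0025 m and value of joint each of clip_a, clip_b below 0.035 rad and horizontal distance between cover4 and plinth below 0.006 m and angle between the x axis of cover4 and the x axis of plinth, either way round below 0.1 rad and angle between cover4's own z axis and vertical below 0.08 rad and contact force between the fingers and cover4 above 2 N and distance of each of cover1, cover2, cover3 from where it was at the start of the episode below 0.02 m); the arm keeps its last pose, push and grip.
It fails at once if the figurine is pushed away or knocked over (distance of figurine from where it was at the start of the episode above 0.03 m or angle between figurine's own z axis and vertical above 0.5 rad).
It fails at once if the jar is pushed away or knocked over (distance of jar from where it was at the start of the episode above 0.03 m or angle between jar's own z axis and vertical above 0.5 rad).
It fails at once if the wash bottle is pushed away or knocked over (distance of wash_bottle from where it was at the start of the episode above 0.03 m or angle between wash_bottle's own z axis and vertical above 0.5 rad).
It also fails if it takes over 51 s, if anything falls off the work surface, if the arm or the gripper's body presses on something with over 40 N, if the wrist force passes 120 N, or if a joint passes its speed limit or range.

### The arm

A 6-joint arm with a two-finger parallel gripper is mounted at the origin on the work surface. World frame = base frame: x ahead of the robot, y to its left, z up, the work surface at z = 0. Lengths are in m, angles in degrees, forces in N, time in s.
With the tool pointing down it reaches from about 0.4 to 0.825 m from the base axis. Payload 7 kg.
Tool frame: the origin (TCP) lies midway between the tips of the shut fingers; the grasp point (between the pads) lies 19 mm behind it; z points along the fingers, y is the line along which they close (so a half turn about z gives the same grasp; the last joint's range is limited). The gripper opens to 88 mm and grips with 3 to 60 N. Pads are 19 mm wide; open, the fingers measure 130 mm over their backs; the gripper's body (78 mm by 193 mm) begins 47 mm behind the grasp point.
Start: joints at [84.861, 20.546, 0.682, 0, -70.136, -16.507], TCP at [0.249, 0.627, 0.227] pointing down, gripper open.
Joint ranges: [-176.03, 176.03], [-82.01, 121.73], [-58.28, 71.71], [-173.87, 95.51], [-174.79, -0.11], [-173.66, 173.66]. Speed limits (degrees/s): [136.94, 136.94, 172.46, 180, 180, 180].

### API

Orientations are given as [roll, pitch, yaw] about the fixed x, y, z axes, in that order (R = Rz(yaw) Ry(pitch) Rx(roll)).
In Python, from plant import ctrl gives the robot as it stands. The module is installed in compiled form; this text tells all that it offers.
- The arm moves only by the tool send_rows, never from a script. Its argument "plan" is a list that holds one entry, the list of rows, each a list of 6 numbers: the shift along the tool's x, y, z in a scale on which 1.0 is 40 cm, then the turn, a rotation vector about the tool's x, y, z in fractions of the full range, 1 being 60 degrees. A call has 1 to 8 rows; each row is the pose to reach, as a shift and turn from the pose commanded when the call began, along the tool's axes at that moment; what a row does not reach only later rows make up. A row lasts 1/12 s, in which the tool goes at most 41.7 mm and 7.16 degrees, less where a joint would pass 70% of its speed; a pose out of reach is approached as far as the arm can. No shift or turn number may pass 1 either way. A call with a gripper value outside its range is refused whole. "fingers" is the opening, from 0 (shut) to 1 (fully open), set as the call begins (left out, the last holds). The fingers move at their own pace and stop on an object; the grip force is fixed at half the most. Time passes only in rows, so rows that repeat a pose let the fingers close. It gives the time, the measured TCP pose, the force, the opening and the grip force at its end, in the units of the state.
- ctrl.get_obs(): the state, without advancing time (a new reading comes with each control period).
- ctrl.snapshot(name): name is "scene" or "top"; returns a dict with "img" (480x640x3 uint8, red, green, blue), "K" (3x3 intrinsics, pixels), "k1" (the pictures are not rectified: a ray, as slopes to the right and down, at radius r is drawn at 1 + k1 r^2 times it, then the intrinsics apply), "pose" (4x4, takes a point from camera to world coordinates). Camera axes: x right, y down, z forward; pixel columns grow to the right and rows downward; lengths in m; the calibration is good to about 2 mm. A picture is of the moment at which its call begins. There is no depth.
- ctrl.close_job(): hands the job in; it is judged then, once.
The state is a dict: "clock": time; "joint_pos": joint angles; "qvel": joint speeds; "tau": joint torques, N m; "tool_pos": TCP position; "orientation": TCP orientation; "force": force on the tool from outside, world axes, zero at the start; "moment": the same for the moment, N m; "opening": finger opening in m; "gripper_force": force on a finger pad.
Only numpy, scipy, OpenCV 4.12 (cv2) and the standard library are available. Lean on these libraries where they do the work, as an engineer would, in place of code of your own. Each camera call takes 0.05 s, during which the arm holds its last target. There are 200 camera calls.

## Working session

There is one attempt and no reset: what is moved stays moved. The work goes in short steps, Python scripts to look and compute and a tool call to move; the robot and the scene stay as the last step left them, time stands still between calls to the robot, and variables do not carry over. Pictures are saved under pics/ and viewed, at most 10 in all, crops included, and the job is handed in when it is done.

Besides the shell and the picture viewer there is one more tool, called after ">>>" by a JSON object that holds its "name" and its "arguments". send_rows: Moves the arm, as the interface text tells. Its arguments: {"type":"object","properties":{"plan":{"type":"array","items":{"type":"array","items":{"type":"array","items":{"type":"number"}}}},"fingers":{"type":"number"}},"required":["plan"]}

```bash
mkdir -p pics
cat > h.py <<'E'
import numpy as np, cv2, pickle
from plant import ctrl
def snap(name,fn):
    s=ctrl.snapshot(name); cv2.imwrite(f'pics/{fn}.png',s['img'][:,:,::-1]); pickle.dump(s,open(f'pics/{fn}.pkl','wb')); return s
def load(fn): return pickle.load(open(f'pics/{fn}.pkl','rb'))
def ray(s,u,v):
    K=np.array(s['K']);d=np.array([(u-K[0,2])/K[0,0],(v-K[1,2])/K[1,1]]);p=d.copy()
    for _ in range(20): p=d/(1+s['k1']*(p@p))
    P=np.array(s['pose']); return P[:3,3],P[:3,:3]@np.array([p[0],p[1],1])
def at(s,u,v,z):
    o,d=ray(s,u,v); return o+d*(z-o[2])/d[2]
def proj(s,X):
    P=np.array(s['pose']);c=P[:3,:3].T@(np.array(X)-P[:3,3]);p=c[:2]/c[2];p=p*(1+s['k1']*(p@p));K=np.array(s['K'])
    return p*[K[0,0],K[1,1]]+K[:2,2]
E
python3 -c "
from h import *
for n in ('scene','top'):
    s=snap(n,n+'0');print(s['K'],s['k1'],s['pose'])
print(ctrl.get_obs())"
```

```text
[[483.89890358   0.         321.2945368 ]
 [  0.         483.89890358 238.59251053]
 [  0.           0.           1.        ]] -0.03950673207264377 [[ 0.57411802  0.5269207  -0.62669217  1.08280453]
 [ 0.81870122 -0.3593377   0.44788919 -0.40310664]
 [ 0.01080796 -0.7702149  -0.63769287  0.59462097]
 [ 0.          0.          0.          1.        ]]
[[560.02992402   0.         310.26244878]
 [  0.         560.02992402 236.85490262]
 [  0.           0.           1.        ]] -0.09918796669722219 [[-0.02913616 -0.99695167  0.07237714  0.49876076]
 [-0.99953817  0.02843325 -0.01072342 -0.01177623]
 [ 0.00863281 -0.07265615 -0.99731969  1.2040179 ]
 [ 0.          0.          0.          1.        ]]
{'clock': 0.1, 'joint_pos': array([ 8.48606021e+01,  2.05879722e+01,  6.38453999e-01, -1.42112325e-02,
       -7.01358204e+01, -1.65091056e+01]), 'qvel': array([-0.01175019, -0.12795589,  0.08527432, -0.03914891,  0.03891095,
        0.04478546]), 'tau': array([-1.46026614e-03, -5.84162235e+01,  2.93750203e+01,  7.01547191e+00,
        1.00804723e-02, -4.55676729e-05]), 'tool_pos': array([0.24887653, 0.62697793, 0.22571591]), 'orientation': array([ 1.79914383e+02, -1.14428686e-02, -2.16533338e+01]), 'force': array([-1.57025435,  0.16789457, -0.02028182]), 'moment': array([ 0.00705125,  0.06917589, -0.06403522]), 'gripper_force': 0.0, 'opening': 0.08766485779290341}
```

View pics/top0.png

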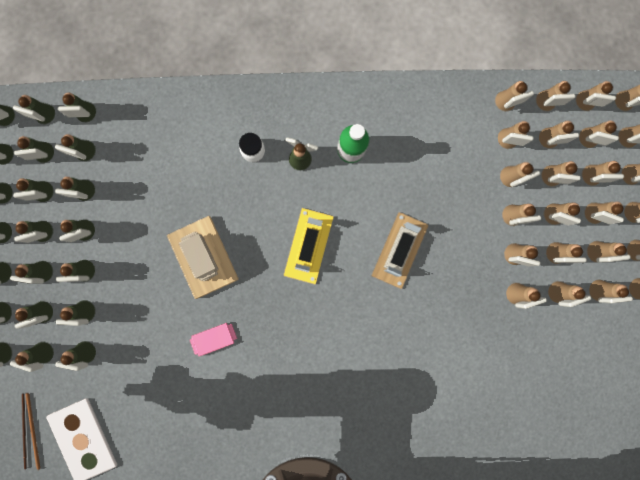

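View pics/scene0.png

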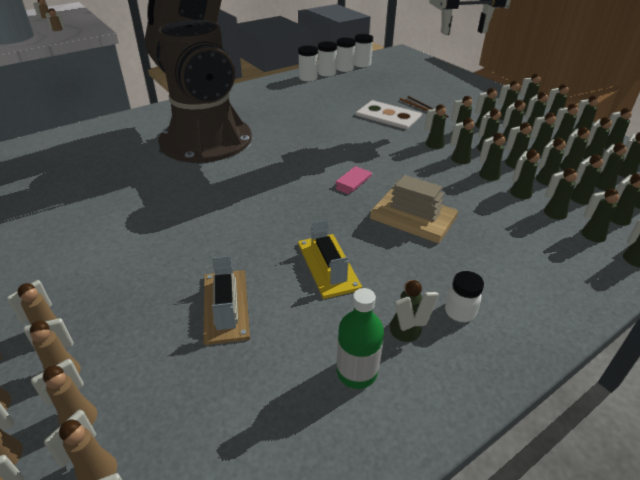

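Top view: stack on plywood at about (200,256), yellow decoy at (309,246), the real grey plinth on its wooden nest at (400,250), pink look-alike at (213,339). The jar, figurine and bottle are at rows 140–150. Next I'll zoom in.

```bash
python3 -c "
from h import *
t=load('top0')['img'][:,:,::-1];s=load('scene0')['img'][:,:,::-1]
r=lambda i,x,y:cv2.resize(i[y:y+75,x:x+100],(400,300),interpolation=cv2.INTER_CUBIC)
cv2.imwrite('pics/z0.png',np.vstack([np.hstack([r(t,155,215),r(t,350,210)]),np.hstack([r(s,365,168),r(s,178,250)])]))
"
```

```text
(no output)
```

View pics/z0.png

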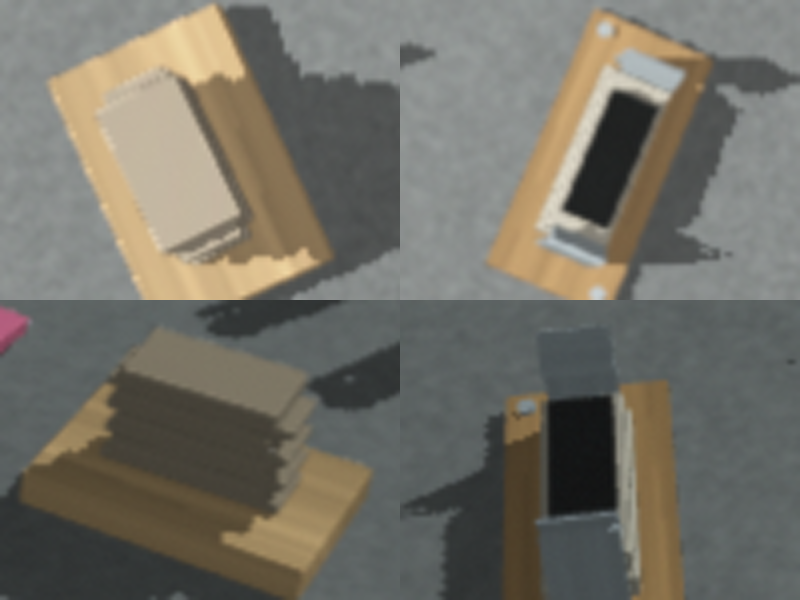

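```bash
cat > m.py <<'E'
from h import *
s=load('top0');im=s['img'].astype(int);hsv=cv2.cvtColor(s['img'],cv2.COLOR_RGB2HSV)
def fit(mask,x0,y0,x1,y1,z,tag):
    m=np.zeros(mask.shape,np.uint8);m[y0:y1,x0:x1]=mask[y0:y1,x0:x1]
    n,l,st,c=cv2.connectedComponentsWithStats(m);k=1+np.argmax(st[1:,4]);ys,xs=np.where(l==k)
    P=np.array([at(s,u+du,v+dv,z)[:2] for u,v in zip(xs,ys) for du,dv in((-.5,-.5),(.5,-.5),(-.5,.5),(.5,.5))])*1000
    (c,wh,a)=cv2.minAreaRect(P.astype(np.float32));print(tag,np.round(c,1),'mean',P.mean(0).round(1),np.round(wh,1),round(a,1),len(xs))
print(im[250,197],im[245,405],im[226,175],im[270,385],im[243,200])
H,S,V=[hsv[:,:,i].astype(int) for i in range(3)]
print(hsv[250,197],hsv[270,385],hsv[226,175])
fit(V<60,370,205,430,295,.040,'pad')
fit((S>85)&(H>8)&(H<25),365,205,432,295,.008,'nest')
fit((S>30)&(S<78)&(V>140),165,215,245,300,.080,'cover')
fit((S>85)&(H>8)&(H<25),155,205,245,305,.020,'board')
E
python3 m.py
```

```text
[195 182 162] [34 35 35] [138 142 142] [173 172 166] [194 182 161]
[ 18  43 195] [ 26  10 173] [ 90   7 142]
pad [ 551.9 -216. ] mean [ 551.8 -215.9] [26.1 70. ] 64.5 359
nest [ 552.3 -216.1] mean [ 549.  -212.5] [ 72.4 152.5] 64.9 1122
cover [546.9 205.1] mean [549.9 206.9] [101.5  49.5] 24.8 1003
board [548.4 205.2] mean [543.9 198.7] [150.2 101.3] 23.2 1875
```

```bash
cat > m2.py <<'E'
from h import *
s=load('top0');c=np.array([(97,113),(178,82),(243,222),(163,253)],float)
q=(c+.5)/4-.5+[155,215]
W=np.array([at(s,*p,.08) for p in q])*1000
print(W.round(1),W.mean(0),[np.linalg.norm(W[i]-W[i-1]).round(1) for i in range(4)])
d=(W[0]+W[1]-W[2]-W[3]);print(np.degrees(np.arctan2(d[1],d[0])));e=W[0]+W[3]-W[1]-W[2];print(np.degrees(np.arctan2(e[1],e[0]))-90)
def obs():
    o=ctrl.get_obs();print(o['clock'],o['tool_pos'],o['orientation'],o['force'])
obs()
# overlays
for n in ('top0','scene0'):
    s=load(n);im=cv2.resize(s['img'][:,:,::-1],None,fx=4,fy=4,interpolation=cv2.INTER_CUBIC)
    def box(cx,cy,yaw,a,b,z,col):
        R=np.array([[np.cos(yaw),-np.sin(yaw)],[np.sin(yaw),np.cos(yaw)]])
        pts=[proj(s,[*(R@[i*a/2,j*b/2]+[cx,cy]),z]) for i,j in((1,1),(1,-1),(-1,-1),(-1,1))]
        cv2.polylines(im,[np.round((np.array(pts)+.5)*4-.5).astype(int)],1,col,1,cv2.LINE_AA)
    r=np.radians
    for z,a,b in((.08,.08,.046),(.07,.08,.046),(.065,.096,.034),(.07,.096,.034)): box(.5475,.2050,r(23.2),a,b,z,(0,0,255))
    box(.5484,.2052,r(23.2),.150,.1,.02,(255,0,0))
    box(.5519,-.2160,r(-25.3),.070,.026,.04,(0,0,255));box(.5519,-.2160,r(-25.3),.150,.07,.008,(255,0,0));box(.5519,-.2160,r(-25.3),.105,.03,.063,(0,255,0))
    g=lambda x,y:im[4*y:4*y+300,4*x:4*x+400]
    A=np.hstack([g(155,215),g(350,215)]) if n=='top0' else np.vstack([A,np.hstack([g(365,168),g(178,255)])])
cv2.imwrite('pics/ov.png',A)
E
python3 m2.py
```

```text
[[575.7 241.5  80. ]
 [590.2 200.2  80. ]
 [518.8 168.5  80. ]
 [504.4 209.1  80. ]] [547.2846275  204.82399058  80.        ] [np.float64(78.4), np.float64(43.8), np.float64(78.1), np.float64(43.1)]
24.177842058390098
19.45691327116721
0.1 [0.24887653 0.62697793 0.22571591] [ 1.79914383e+02 -1.14428686e-02 -2.16533338e+01] [-1.57025435  0.16789457 -0.02028182]
```

View pics/ov.png

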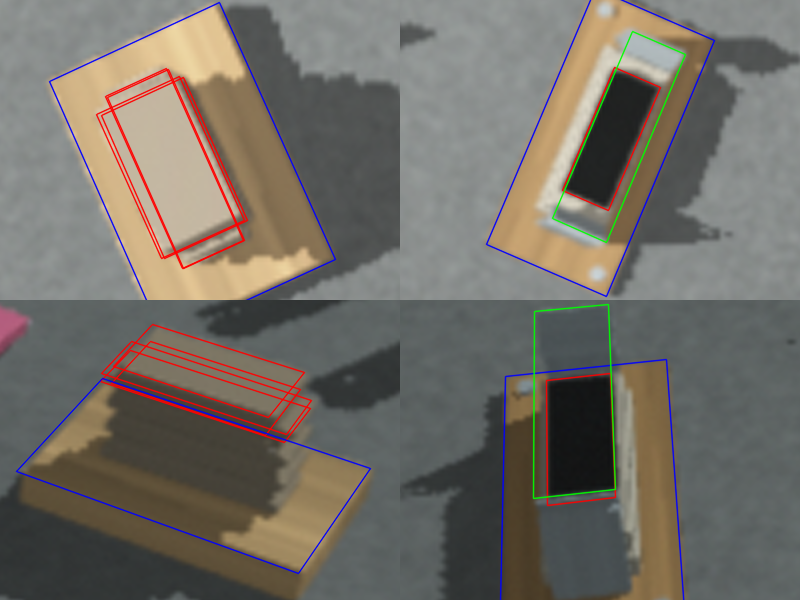

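Overlays of the fitted cover (547.5, 205.0, 23.2°) and plinth (551.9, −216.0, −25.3°) match the edges in both views. I'll move over the stack.

```bash
cat > d.py <<'E'
import sys; from h import *
from scipy.spatial.transform import Rotation as R
a=list(map(float,sys.argv[1:5])) # x y z mm, yaw
o=ctrl.get_obs();r=R.from_euler('xyz',o['orientation'],degrees=True)
t=R.from_euler('xyz',[180,0,a[3]],degrees=True)
print('now',(o['tool_pos']*1000).round(1),o['orientation'].round(2),'F',o['force'].round(1),'open',o['opening'],o['gripper_force'],'t',o['clock'],'q',o['joint_pos'].round(0))
print('d cm',(r.inv().apply(np.array(a[:3])/1000-o['tool_pos'])*100).round(2),'rot',(r.inv()*t).as_rotvec(degrees=True).round(2))
E
python3 d.py 547.5 205 150 23.2
```

```text
now [248.9 627.  225.7] [ 1.7991e+02 -1.0000e-02 -2.1650e+01] F [-1.6  0.2 -0. ] open 0.08766485779290341 0.0 t 0.1 q [ 85.  21.   1.  -0. -70. -17.]
d cm [43.32 28.19  7.62] rot [ 9.000e-02  2.000e-02 -4.485e+01]
```

Careful with the scale: shifts go in shares of 40 cm and turns go in shares of 60 degrees. That gives: 21.6 cm is 0.54, 18.9 cm is 0.4725, -24 degrees is -0.4.

>>> {"name": "send_rows", "arguments": {"plan": [[[0.0675,0.045,0,0,0,-0.05],[0.135,0.0875,0,0,0,-0.1],[0.2025,0.1325,0,0,0,-0.15],[0.27,0.175,0,0,0,-0.2],[0.3375,0.22,0,0,0,-0.25],[0.405,0.265,0,0,0,-0.3],[0.4725,0.3075,0,0,0,-0.35],[0.54,0.3525,0,0,0,-0.4]]], "fingers": 1}}

```text
clock: 0.77
tool_pos: [0.3983, 0.4151, 0.2263]
orientation: [180.0, 0.0, 2.5]
force: [0.2, 1.2, 0.5]
opening: 0.0879
gripper_force: 0.0
```

```bash
python3 d.py 547.5 205 150 23.2
```

```text
now [398.3 415.1 226.3] [1.7998e+02 2.0000e-02 2.5100e+00] F [0.2 1.2 0.5] open 0.08785151227063295 0.0 t 0.7667 q [ 66.  11. -12.  -0. -67.  27.]
d cm [13.99 21.65  7.63] rot [ 2.000e-02  2.000e-02 -2.069e+01]
```

Converted, 21.65 cm is 0.5413, 18.6 cm is 0.465, -20.8 degrees is -0.3467.

>>> {"name": "send_rows", "arguments": {"plan": [[[0.05,0.0775,0.025,0,0,-0.05],[0.1,0.155,0.05,0,0,-0.1],[0.15,0.2325,0.075,0,0,-0.15],[0.2,0.31,0.1,0,0,-0.2],[0.25,0.3875,0.125,0,0,-0.25],[0.3,0.465,0.15,0,0,-0.3],[0.35,0.5413,0.19,0,0,-0.3467],[0.35,0.5413,0.19,0,0,-0.3467]]]}}

```text
clock: 1.43
tool_pos: [0.5471, 0.2007, 0.1471]
orientation: [179.9, 0.3, 23.1]
force: [-0.1, 0.8, -0.1]
opening: 0.0878
gripper_force: 0.0
```

```bash
python3 d.py 547.5 205 67 23.2; python3 -c "
from h import *
t=snap('top','t1')['img'][:,:,::-1];s=snap('scene','s1')['img'][:,:,::-1]
r=lambda i,x,y:cv2.resize(i[y:y+150,x:x+100],(400,600),interpolation=cv2.INTER_CUBIC)
cv2.imwrite('pics/z1.png',np.hstack([r(t,150,180),r(s,360,110)]))"
```

```text
now [547.1 200.7 147.1] [179.93   0.31  23.07] F [-0.1  0.8 -0.1] open 0.08782957216053117 0.0 t 1.4333 q [ 39.  16. -17.  -0. -57.  74.]
d cm [ 0.25 -0.39  8.  ] rot [ 0.07  0.31 -0.13]
```

View pics/z1.png

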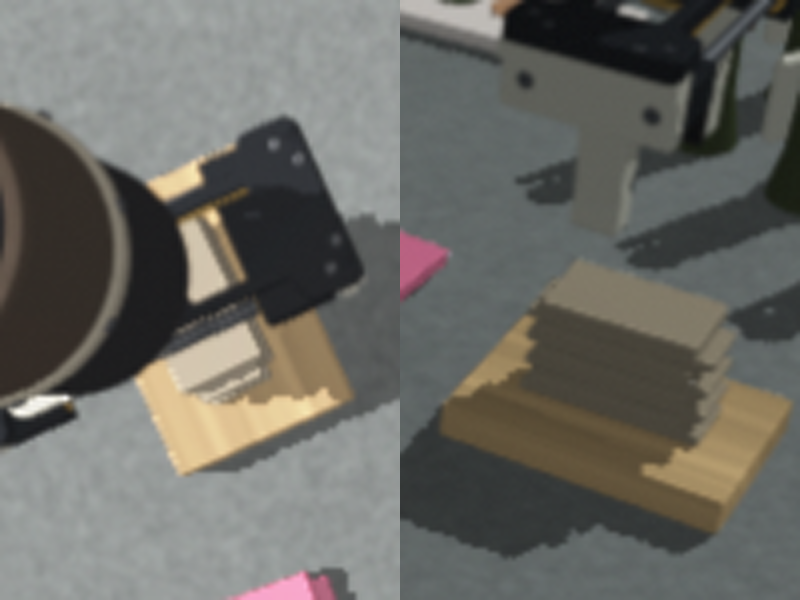

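The open gripper is above the stack and aligned with it, and the fingers straddle the block. I'll let it settle and come lower.

Converted, 4 cm is 0.1, 3.5 cm is 0.0875.

>>> {"name": "send_rows", "arguments": {"plan": [[[0,0,0.0125,0,0,0],[0,0,0.0375,0,0,0],[0,0,0.0625,0,0,0],[0,0,0.0875,0,0,0],[0,0,0.1,0,0,0],[0,0,0.1,0,0,0],[0,0,0.1,0,0,0],[0,0,0.1,0,0,0]]]}}

```text
clock: 2.2
tool_pos: [0.5467, 0.2064, 0.1109]
orientation: [180.0, -0.0, 23.2]
force: [-0.2, 1.6, -0.3]
opening: 0.0872
gripper_force: 0.0
```

```bash
python3 d.py 547.5 205 67 23.2
```

```text
now [546.7 206.4 110.9] [ 1.800e+02 -3.000e-02  2.318e+01] F [-0.2  1.6 -0.3] open 0.08717501847770688 0.0 t 2.2 q [ 40.  18. -20.   0. -52.  73.]
d cm [0.01 0.16 4.39] rot [ 0.   -0.03 -0.02]
```

Converted, 4.35 cm is 0.1088, 1.6 cm is 0.04.

>>> {"name": "send_rows", "arguments": {"plan": [[[0,0.0025,0.02,0,0,0],[0,0.0038,0.04,0,0,0],[0,0.0038,0.06,0,0,0],[0,0.0038,0.08,0,0,0],[0,0.0038,0.095,0,0,0],[0,0.0038,0.1088,0,0,0],[0,0.0038,0.1088,0,0,0],[0,0.0038,0.1088,0,0,0]]]}}

```text
clock: 2.87
tool_pos: [0.547, 0.2046, 0.0666]
orientation: [180.0, 0.0, 23.2]
force: [-0.1, -1.1, 1.3]
opening: 0.0874
gripper_force: 0.0
```

```bash
python3 d.py 547.5 205 67 23.2
```

```text
now [547.  204.6  66.6] [1.7998e+02 5.0000e-02 2.3160e+01] F [-0.1 -1.1  1.3] open 0.08735894681322595 0.0 t 2.8667 q [ 40.  21. -22.   0. -47.  73.]
d cm [ 0.06 -0.02 -0.04] rot [ 0.02  0.05 -0.04]
```

Converted, 0.05 cm is 0.0013.

>>> {"name": "send_rows", "arguments": {"plan": [[[0.0013,0,0,0,0,0],[0.0013,0,0,0,0,0],[0.0013,0,0,0,0,0],[0.0013,0,0,0,0,0],[0.0013,0,0,0,0,0],[0.0013,0,0,0,0,0],[0.0013,0,0,0,0,0],[0.0013,0,0,0,0,0]]], "fingers": 0}}

```text
clock: 3.53
tool_pos: [0.5476, 0.205, 0.0672]
orientation: [-180.0, -0.0, 23.2]
force: [-0.1, -0.1, 0.2]
opening: 0.0457
gripper_force: 29.9
```

>>> {"name": "send_rows", "arguments": {"plan": [[[0,0,0,0,0,0],[0,0,0,0,0,0],[0,0,0,0,0,0],[0,0,0,0,0,0]]]}}

```text
clock: 3.87
tool_pos: [0.5476, 0.2049, 0.0672]
orientation: [-180.0, -0.0, 23.2]
force: [-0.4, 0.0, 1.3]
opening: 0.0458
gripper_force: 29.9
```

Gripped at 46 mm with 30 N. I'll lift slowly at first.

>>> {"name": "send_rows", "arguments": {"plan": [[[0,0,-0.0075,0,0,0],[0,0,-0.0175,0,0,0],[0,0,-0.0375,0,0,0],[0,0,-0.0625,0,0,0],[0,0,-0.1,0,0,0],[0,0,-0.15,0,0,0],[0,0,-0.2,0,0,0],[0,0,-0.2,0,0,0]]]}}

```text
clock: 4.53
tool_pos: [0.5499, 0.2061, 0.1525]
orientation: [-180.0, -0.4, 23.2]
force: [0.7, 0.6, -0.1]
opening: 0.0456
gripper_force: 29.9
```

Converted, -2 cm is -0.05, -1 cm is -0.025.

>>> {"name": "send_rows", "arguments": {"plan": [[[0,0,-0.025,0,0,0],[0,0,-0.05,0,0,0],[0,0,-0.05,0,0,0],[0,0,-0.05,0,0,0],[0,0,-0.05,0,0,0]]]}}

```text
clock: 4.95
tool_pos: [0.5473, 0.2047, 0.1666]
orientation: [-180.0, 0.0, 23.1]
force: [-0.3, -0.1, -1.6]
opening: 0.0455
gripper_force: 29.9
```

```bash
python3 d.py 551.9 -216 167 -25.3; python3 -c "
from h import *
t=snap('top','t2')['img'][:,:,::-1];s=snap('scene','s2')['img'][:,:,::-1]
r=lambda i,x,y:cv2.resize(i[y:y+150,x:x+100],(400,600),interpolation=cv2.INTER_CUBIC)
cv2.imwrite('pics/z2.png',np.hstack([r(t,150,180),r(s,360,110)]))"
```

```text
now [547.3 204.7 166.6] [-1.800e+02  4.000e-02  2.314e+01] F [-0.3 -0.1 -1.6] open 0.045482457241539695 29.892561435699463 t 4.95 q [ 40.  15. -16.  -0. -59.  73.]
d cm [-1.611e+01  3.887e+01 -3.000e-02] rot [1.000e-02 4.000e-02 4.844e+01]
```

View pics/z2.png

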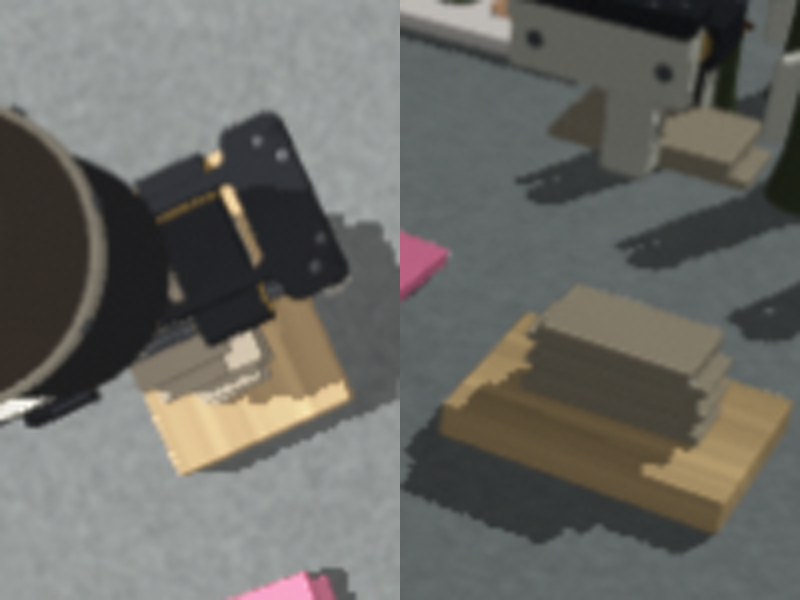

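Exactly one cover was lifted and it is level. Three remain on the stack. I'll carry it to the plinth.

Converted, 21.8 cm is 0.545, 18.9 cm is 0.4725, 27.2 degrees is 0.4533.

>>> {"name": "send_rows", "arguments": {"plan": [[[-0.015,0.0375,0,0,0,0.0317],[-0.0425,0.1025,0,0,0,0.085],[-0.0725,0.1725,0,0,0,0.1433],[-0.1025,0.2475,0,0,0,0.205],[-0.1325,0.3225,0,0,0,0.2683],[-0.165,0.3975,0,0,0,0.33],[-0.195,0.4725,0,0,0,0.3917],[-0.225,0.545,0,0,0,0.4533]]]}}

```text
clock: 5.72
tool_pos: [0.5499, -0.033, 0.1667]
orientation: [180.0, 0.0, -4.3]
force: [0.8, -0.4, -1.4]
opening: 0.0458
gripper_force: 29.9
```

```bash
python3 d.py 551.9 -216 167 -25.3
```

```text
now [549.9 -33.  166.7] [ 1.7998e+02  4.0000e-02 -4.2700e+00] F [ 0.8 -0.4 -1.4] open 0.0458096860558971 29.890462160110474 t 5.7167 q [ 17.  12. -20.   0. -58.  69.]
d cm [ 1.56 18.23 -0.02] rot [ 0.03  0.04 21.03]
```

Converted, 18.2 cm is 0.455, 17.3 cm is 0.4325, 21 degrees is 0.35.

>>> {"name": "send_rows", "arguments": {"plan": [[[0.005,0.07,0,0,0,0.055],[0.0125,0.145,0,0,0,0.1117],[0.02,0.225,0,0,0,0.1733],[0.025,0.3,0,0,0,0.2317],[0.0325,0.375,0,0,0,0.2883],[0.0375,0.4325,0,0,0,0.3333],[0.0388,0.455,0,0,0,0.35],[0.0388,0.455,0,0,0,0.35]]]}}

```text
clock: 6.38
tool_pos: [0.5523, -0.2157, 0.1662]
orientation: [180.0, 0.1, -25.3]
force: [-0.7, -0.6, 0.0]
opening: 0.0456
gripper_force: 29.9
```

Converted, 7.5 cm is 0.1875, 6 cm is 0.15.

>>> {"name": "send_rows", "arguments": {"plan": [[[0,0,0.05,0,0,0],[0,0,0.1,0,0,0],[0,0,0.15,0,0,0],[0,0,0.1875,0,0,0],[0,0,0.1875,0,0,0],[0,0,0.1875,0,0,0],[0,0,0.1875,0,0,0],[0,0,0.1875,0,0,0]]]}}

```text
clock: 7.05
tool_pos: [0.5541, -0.2134, 0.0934]
orientation: [-180.0, -0.1, -25.0]
force: [0.2, 0.5, -1.0]
opening: 0.0452
gripper_force: 29.9
```

```bash
python3 d.py 551.9 -216 80 -25.3;python3 -c "
from h import *
t=snap('top','t3')['img'][:,:,::-1];s=snap('scene','s3')['img'][:,:,::-1]
r=lambda i,x,y:cv2.resize(i[y:y+100,x:x+66],(396,600),interpolation=cv2.INTER_CUBIC)
cv2.imwrite('pics/z3.png',np.hstack([r(t,368,200),r(s,195,245)]))"
```

```text
now [ 554.1 -213.4   93.4] [-1.7997e+02 -1.1000e-01 -2.5000e+01] F [ 0.2  0.5 -1. ] open 0.04520170649465635 29.89237278699875 t 7.05 q [ -2.  20. -20.   0. -51.  67.]
d cm [-0.09  0.33  1.34] rot [-0.03 -0.11  0.3 ]
```

View pics/z3.png

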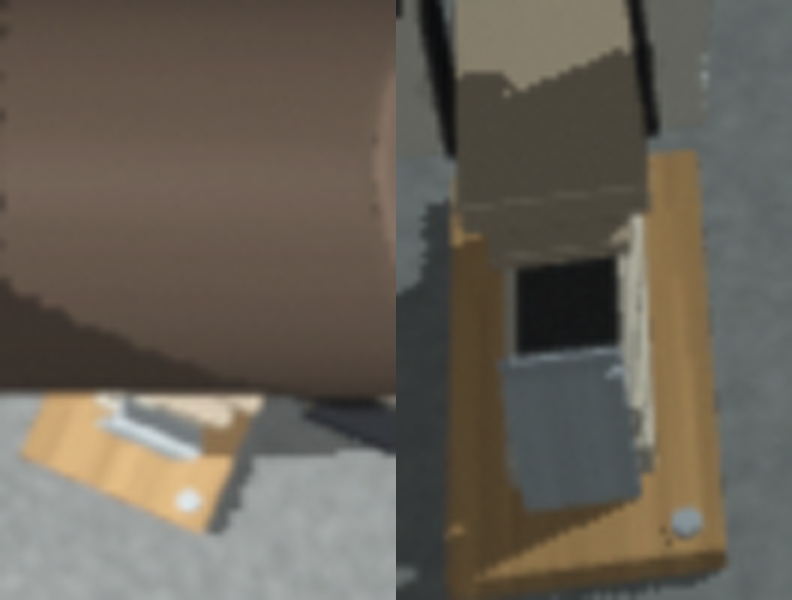

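The scene view shows the cover square above the clips, with its near top edge running (468,206)–(647,189) in the right crop. I'll compare that with the projection.

```bash
python3 -c "
from h import *
s=load('s3');im=cv2.resize(s['img'][:,:,::-1][245:345,195:261],(396,600),interpolation=cv2.INTER_CUBIC);im=cv2.resize(im,(528,800));im=im[:600]
def pr(X):return ((proj(s,X)-[195,245]+.5)*6-.5)*4/3
def box(c,yaw,a,b,z,col):
    y=np.radians(yaw);R=np.array([[np.cos(y),-np.sin(y)],[np.sin(y),np.cos(y)]])
    p=np.array([pr([*(R@[i*a/2,j*b/2]+c),z]) for i,j in((1,1),(1,-1),(-1,-1),(-1,1))]);cv2.polylines(im,[p.round().astype(int)],1,col,1)
c=np.array([.5541,-.2134]);u=.0914
box(c,-25,.08,.046,u+.015,(0,0,255));box(c,-25,.08,.046,u+.005,(0,255,0));box(c,-25,.096,.034,u+.005,(255,0,0));box(c,-25,.096,.034,u,(255,0,255))
box([.5519,-.2160],-25.3,.07,.026,.04,(0,255,255))
box([.5519,-.2160],-25.3,.105,.03,.063,(255,255,0));box([.5519,-.2160],-25.3,.087,.03,.044,(255,255,0))
cv2.imwrite('pics/z4.png',im)"; python3 d.py 551.9 -216 80 -25.3
```

```text
now [ 553.9 -213.5   93.3] [-1.7996e+02 -1.1000e-01 -2.5020e+01] F [-0.2 -0.  -0.1] open 0.04544396048099334 29.89233523607254 t 7.15 q [ -2.  20. -20.   0. -51.  67.]
d cm [-0.08  0.31  1.33] rot [-0.04 -0.11  0.28]
```

View pics/z4.png

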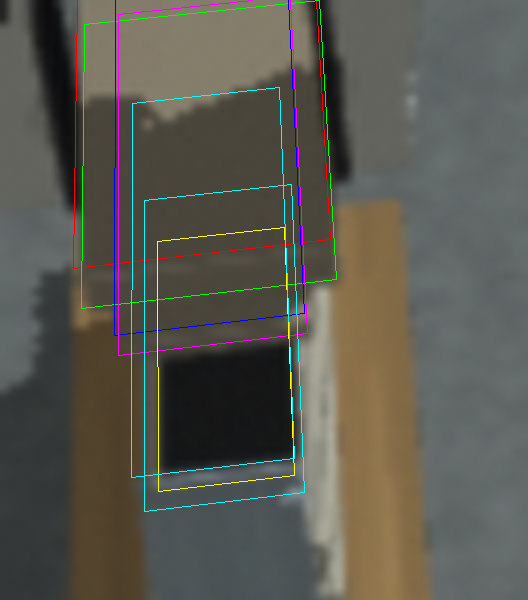

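Cover and plinth both sit about 1 mm right of their projections, so their relative position is good. I'll correct the remaining 3 mm and come down to just above the clips.

Converted, 1.6 cm is 0.04, 1.2 cm is 0.03, 0.28 degrees is 0.0047.

>>> {"name": "send_rows", "arguments": {"plan": [[[-0.001,0.0038,0.0075,0,0,0.0025],[-0.002,0.0078,0.015,0,0,0.0047],[-0.002,0.0078,0.03,0,0,0.0047],[-0.002,0.0078,0.04,0,0,0.0047],[-0.002,0.0078,0.04,0,0,0.0047],[-0.002,0.0078,0.04,0,0,0.0047],[-0.002,0.0078,0.04,0,0,0.0047],[-0.002,0.0078,0.04,0,0,0.0047]]]}}

```text
clock: 7.82
tool_pos: [0.5513, -0.2161, 0.0762]
orientation: [-180.0, -0.0, -25.3]
force: [0.2, 0.5, -0.3]
opening: 0.0456
gripper_force: 29.9
```

```bash
python3 d.py 551.9 -216 60 -25.3
```

```text
now [ 551.3 -216.1   76.2] [-1.800e+02 -1.000e-02 -2.532e+01] F [ 0.2  0.5 -0.3] open 0.04556858615855992 29.892397820949554 t 7.8167 q [ -2.  21. -21.   0. -48.  67.]
d cm [ 0.05 -0.03  1.62] rot [-0.   -0.01 -0.02]
```

Converted, 1.8 cm is 0.045, 0.05 cm is 0.0013.

>>> {"name": "send_rows", "arguments": {"plan": [[[0.0013,0,0.0075,0,0,0],[0.0013,0,0.015,0,0,0],[0.0013,0,0.0225,0,0,0],[0.0013,0,0.03,0,0,0],[0.0013,0,0.0375,0,0,0],[0.0013,0,0.045,0,0,0],[0.0013,0,0.045,0,0,0],[0.0013,0,0.045,0,0,0]]]}}

```text
clock: 8.48
tool_pos: [0.551, -0.2161, 0.0576]
orientation: [180.0, 0.1, -25.3]
force: [-0.9, 0.2, -0.7]
opening: 0.0456
gripper_force: 29.9
```

Converted, 0.4 cm is 0.01, 0.3 cm is 0.0075.

>>> {"name": "send_rows", "arguments": {"plan": [[[0,0,0.0025,0,0,0],[0,0,0.005,0,0,0],[0,0,0.0075,0,0,0],[0,0,0.01,0,0,0],[0,0,0.01,0,0,0]]]}}

```text
clock: 8.9
tool_pos: [0.5513, -0.2162, 0.054]
orientation: [180.0, 0.0, -25.3]
force: [-2.8, 2.3, 3.1]
opening: 0.0455
gripper_force: 29.9
```

Converted, 0.3 cm is 0.0075, 0.2 cm is 0.005.

>>> {"name": "send_rows", "arguments": {"plan": [[[0,0,0.0025,0,0,0],[0,0,0.005,0,0,0],[0,0,0.0075,0,0,0],[0,0,0.0075,0,0,0]]]}}

```text
clock: 9.23
tool_pos: [0.5523, -0.2164, 0.0515]
orientation: [-180.0, -0.1, -25.3]
force: [-2.3, 1.2, 5.1]
opening: 0.0456
gripper_force: 29.9
```

Converted, 0.3 cm is 0.0075, 0.2 cm is 0.005.

>>> {"name": "send_rows", "arguments": {"plan": [[[-0.0013,0,0.0025,0,0,0],[-0.0013,0,0.005,0,0,0],[-0.0013,0,0.0075,0,0,0],[-0.0013,0,0.0075,0,0,0]]]}}

```text
clock: 9.57
tool_pos: [0.5526, -0.2162, 0.0491]
orientation: [-180.0, -0.2, -25.3]
force: [-3.1, 2.4, 7.6]
opening: 0.0456
gripper_force: 30.0
```

Converted, 0.3 cm is 0.0075, 0.2 cm is 0.005.

>>> {"name": "send_rows", "arguments": {"plan": [[[0,0,0.0025,0,0,0],[0,0,0.005,0,0,0],[0,0,0.0075,0,0,0],[0,0,0.0075,0,0,0]]]}}

```text
clock: 9.9
tool_pos: [0.5518, -0.2159, 0.0456]
orientation: [-180.0, -0.1, -25.3]
force: [-3.7, 3.6, 7.6]
opening: 0.0455
gripper_force: 30.0
```

Converted, 0.2 cm is 0.005, -0.1 cm is -0.0025.

>>> {"name": "send_rows", "arguments": {"plan": [[[-0.0025,0,0.0013,0,0,0],[-0.0025,0,0.0025,0,0,0],[-0.0025,0,0.005,0,0,0],[-0.0025,0,0.005,0,0,0]]]}}

```text
clock: 10.23
tool_pos: [0.551, -0.2156, 0.0441]
orientation: [-180.0, -0.1, -25.3]
force: [-4.5, 2.8, 10.8]
opening: 0.0458
gripper_force: 30.0
```

Converted, 0.2 cm is 0.005, 0.1 cm is 0.0025.

>>> {"name": "send_rows", "arguments": {"plan": [[[0,0,0.0025,0,0,0],[0,0,0.005,0,0,0],[0,0,0.005,0,0,0],[0,0,0.005,0,0,0]]]}}

```text
clock: 10.57
tool_pos: [0.551, -0.2156, 0.0425]
orientation: [-180.0, -0.1, -25.3]
force: [-5.3, 3.6, 13.8]
opening: 0.046
gripper_force: 30.0
```

```bash
python3 d.py 551.9 -216 38 -25.3
```

```text
now [ 551.  -215.6   42.5] [-1.7998e+02 -1.1000e-01 -2.5290e+01] F [-5.3  3.6 13.8] open 0.045951745997613876 29.996126890182495 t 10.5667 q [ -2.  23. -23.   0. -44.  67.]
d cm [ 0.09 -0.    0.45] rot [-0.02 -0.11  0.01]
```

Converted, 0.15 cm is 0.0038, 0.1 cm is 0.0025.

>>> {"name": "send_rows", "arguments": {"plan": [[[-0.0013,0,0.0013,0,0,0],[-0.0013,0,0.0025,0,0,0],[-0.0013,0,0.0038,0,0,0],[-0.0013,0,0.0038,0,0,0]]]}}

```text
clock: 10.9
tool_pos: [0.5509, -0.2155, 0.0416]
orientation: [-180.0, -0.2, -25.3]
force: [-6.5, 3.6, 18.0]
opening: 0.0459
gripper_force: 30.0
```

Converted, 0.1 cm is 0.0025, 0.05 cm is 0.0013.

>>> {"name": "send_rows", "arguments": {"plan": [[[0,0,0.0013,0,0,0],[0,0,0.0025,0,0,0],[0,0,0.0025,0,0,0]]]}}

```text
clock: 11.15
tool_pos: [0.551, -0.2156, 0.0407]
orientation: [-180.0, -0.2, -25.3]
force: [-5.7, 2.9, 19.1]
opening: 0.0456
gripper_force: 30.0
```

Converted, 0.1 cm is 0.0025, 0.05 cm is 0.0013.

>>> {"name": "send_rows", "arguments": {"plan": [[[0,0,0.0013,0,0,0],[0,0,0.0025,0,0,0],[0,0,0.0025,0,0,0]]]}}

```text
clock: 11.4
tool_pos: [0.5509, -0.2156, 0.04]
orientation: [-180.0, -0.2, -25.3]
force: [-7.6, 4.2, 22.4]
opening: 0.0455
gripper_force: 30.0
```

Converted, 0.1 cm is 0.0025, 0.05 cm is 0.0013.

>>> {"name": "send_rows", "arguments": {"plan": [[[0,0,0.0013,0,0,0],[0,0,0.0025,0,0,0],[0,0,0.0025,0,0,0]]]}}

```text
clock: 11.65
tool_pos: [0.551, -0.2156, 0.0378]
orientation: [-180.0, -0.2, -25.3]
force: [-1.7, 1.1, 5.1]
opening: 0.0455
gripper_force: 30.0
```

The force dropped from 22 N to 5 N, so the clips have snapped. I'll press on to about half the pad's travel (around 7.5 N).

Converted, 0.15 cm is 0.0038, 0.1 cm is 0.0025.

>>> {"name": "send_rows", "arguments": {"plan": [[[0,0,0.0013,0,0,0],[0,0,0.0025,0,0,0],[0,0,0.0038,0,0,0],[0,0,0.0038,0,0,0],[0,0,0.0038,0,0,0],[0,0,0.0038,0,0,0]]]}}

```text
clock: 12.15
tool_pos: [0.5513, -0.2157, 0.0361]
orientation: [-180.0, -0.2, -25.3]
force: [-0.3, 0.9, 8.0]
opening: 0.0459
gripper_force: 30.0
```

```bash
python3 -c "
from h import *
F=[]
for i in range(4):
    s=snap('scene','s5');o=ctrl.get_obs();F.append(o['force'])
print(np.mean(F,0),o['tool_pos'],o['orientation'],o['clock'])
im=s['img'][:,:,::-1];cv2.imwrite('pics/z5.png',cv2.resize(im[220:340,165:325],(800,600),interpolation=cv2.INTER_CUBIC))"
```

```text
[-1.55785036  0.66705421  7.93405379] [ 0.55124105 -0.21568872  0.03611139] [-1.79970598e+02 -1.57713944e-01 -2.52873591e+01] 12.35
```

View pics/z5.png

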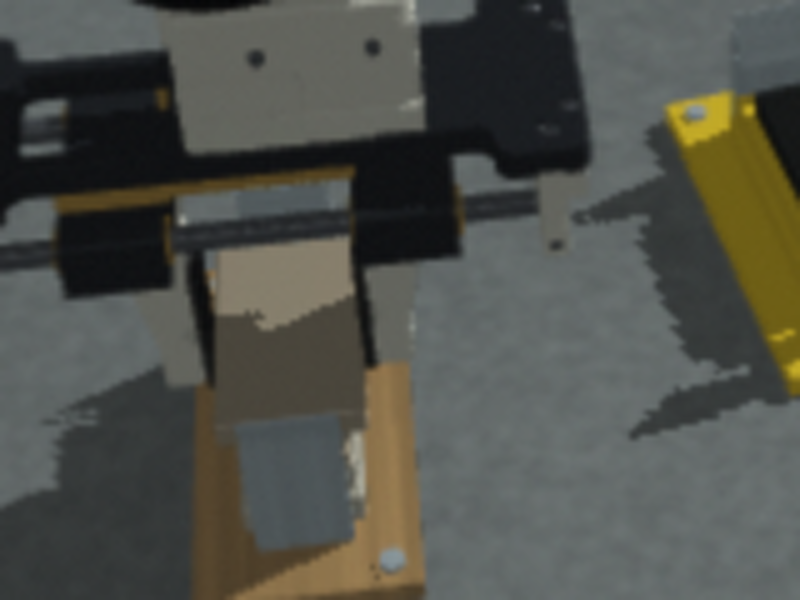

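The cover is seated level under the clips, the near clip is upright, and the steady 7.9 N means the pad is about 4 mm down. I'm handing in.

```bash
python3 -c "
from plant import ctrl
print(ctrl.close_job())"
```

```text
the job is handed in; nothing more can be done
None
```

The job is handed in, with no verdict returned: the top cover snapped into both clips (force fell from 22 N to 5 N) and is held pressed at about 8 N, which puts the pad about 4 mm down; the other three covers were still on their stack in the last view of it.

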